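# Pick out the full screw carton by its weight

### The arm

A 6-joint arm with a two-finger parallel gripper is mounted at the origin on a cart in front of the work surface, level with it; the furniture and walls round the work are solid. World frame = base frame: x ahead of the robot, y to its left, z up, the work surface at z = 0. Lengths are in m, angles in rad, forces in N, time in s.
With the tool pointing down it reaches from about 0.35 to 0.8 m from the base axis. Payload 7.3 kg.
Tool frame: the origin (TCP) lies on the centre line of the jaws, within the pads' length; the fingertips stand 17 mm ahead of it and the grasp point (between the pads) lies 2 mm behind it; z points along the fingers, y is the direction in which the jaws open and shut (so a half turn about z gives the same grasp; the last joint's range is limited). The gripper opens to 85 mm and grips with 20 to 120 N. Pads are 22 mm wide; open, the fingers measure 114 mm over their backs; the gripper's body (76 mm by 85 mm) begins 54 mm behind the grasp point. The pads swing forward as they close: fully open they stand 13 mm farther back than shut.
Start: joints at [1.016, 0.342, 1.524, -0, 1.275, -0.146], TCP at [0.209, 0.482, 0.248] pointing down, gripper open.
Joint ranges: [-2.53, 2.53], [-0.77, 2.02], [0.04, 2.7], [-1, 4.14], [0.28, 2.66], [-3.11, 3.11]. Speed limits (rad/s): [2.57, 2.57, 3.14, 3.14, 3.14, 3.14].

### API

Orientations are given as a unit quaternion [w, x, y, z].
In Python, from station import monitor, viewer, finish_job gives the robot as it stands.
- The arm moves only by the tool step_arm, never from a script. Its argument "series" is a list of rows, each an object of numbers: "x", "y", "z": the shift along the world's x, y, z in cm; "yaw": the turn about the world's z in degrees. A call has exactly 10 rows; each row is the pose to reach, as a shift and turn from the pose commanded when the call began; what a row does not reach only later rows make up. A row lasts 1/10 s, in which the tool goes at most 50 mm and 8.59 degrees, less where a joint would pass 70% of its speed; a pose out of reach is approached as far as the arm can. A call with a gripper value outside its range is refused whole. "jaw" is the gripper's target within -1 to 1 (fully open at 1, half-way at 0, shut at -1), set as the call begins (left out, the last holds). The fingers move at their own pace and stop on an object; "grip_force" is the grip in N (left out, the last holds). Time passes only in rows, so rows that repeat a pose let the fingers close, or fill a call up. It gives the time, the measured TCP pose, the force and the opening at its end, in the units of the state.
- monitor.get_obs(): the state, without advancing time (a new reading comes with each control period).
- viewer.snapshot(name): name is "scene" or "top" or "wrist"; returns (picture, depth): 400x640x3 uint8, red, green, blue; 400x640 float32, m along the optical axis (not along the pixel's ray), 0 where there is no reading.
- viewer.calibration(name): a dict with "mtx" (3x3 intrinsics, pixels), "R" (3x3) and "t" (3): a world point X has camera coordinates R X + t; the wrist camera has in their place "hand_eye" (4x4, takes a point from camera to tool coordinates, whose origin is the TCP and whose axes are the flange's). Camera axes: x right, y down, z forward; pixel columns grow to the right and rows downward; lengths in m; the calibration is good to about 2 mm. A picture is of the moment at which its call begins: read the wrist's pose just before it. calibration takes no time and is no camera call.
- finish_job(): hands the job in, once; it reports no verdict.
The state is a dict: "t": time; "qpos": joint angles; "qvel": joint speeds; "joint_efforts": joint torques, N m; "position": TCP position; "tool_rot": TCP orientation; "force": force on the tool from outside, world axes, zero at the start; "wrist_torque": the same for the moment, N m; "gripper_width": finger opening in m.
Only numpy, scipy, OpenCV 4.12 (cv2) and the standard library are available. Lean on these libraries where they do the work, as an engineer would, in place of code of your own. Each camera call takes 0.05 s, during which the arm holds its last target. There are 200 camera calls.

### The job

One of the three identical closed screw cartons is full and the other two are nearly empty. Lift them to feel which is the heavy one, and set that one down gently, upright, inside the grey job tray. Leave the other two standing upright where they were, drop none of them, and do not knock about the screwdriver, tape measure, wood block and cutter that lie around.

Things in the scene. Friction and masses are not known exactly. Their poses are not given: they have to be found in the camera images.
- carton_a_center (a point): centre of a closed rigid brown screw carton with a blue band, standing upright, 100 mm along its x, 50 mm along its y, 75 mm high (this point is 37.5 mm above its underside; z up). All three look alike; which letter is the full one must be felt: full about 0.6 to 0.9 kg, nearly empty about 0.07 to 0.11 kg. Starts on the table with at least 30 mm free on both of its 100 mm long sides; grasp it across the 50 mm, near its middle.
- carton_b_center (a point): centre of a closed rigid brown screw carton with a blue band, standing upright, 100 mm along its x, 50 mm along its y, 75 mm high (this point is 37.5 mm above its underside; z up). All three look alike; which letter is the full one must be felt: full about 0.6 to 0.9 kg, nearly empty about 0.07 to 0.11 kg. Starts on the table with at least 30 mm free on both of its 100 mm long sides; grasp it across the 50 mm, near its middle.
- carton_c_center (a point): centre of a closed rigid brown screw carton with a blue band, standing upright, 100 mm along its x, 50 mm along its y, 75 mm high (this point is 37.5 mm above its underside; z up). All three look alike; which letter is the full one must be felt: full about 0.6 to 0.9 kg, nearly empty about 0.07 to 0.11 kg. Starts on the table with at least 30 mm free on both of its 100 mm long sides; grasp it across the 50 mm, near its middle.
- job_tray_floor (a point): middle of the floor of a low open grey metal job tray fixed to the table, 155 mm along its x, 110 mm along its y; clear floor inside 143 x 98 mm; the floor's surface (this point) is 3 mm above the table, the rim 18 mm above the table; z up; nothing in it
- job_tray: the grey job tray itself; origin under the middle of its floor, on the table top; axes as for job_tray_floor
- carton_a: the same carton as carton_a_center; origin at the centre of its underside
- carton_b: the same carton as carton_b_center; origin at the centre of its underside
- carton_c: the same carton as carton_c_center; origin at the centre of its underside
- screwdriver: screwdriver with a blue handle lying flat, 29 x 200 x 30 mm, loose on the table, a bystander not to be disturbed; origin at the centre of its underside, its second size along its y
- tape_measure: yellow and black tape measure, 35 x 89 x 63 mm high, loose on the table, a bystander not to be disturbed; origin at the centre of its underside, its second size along its y
- wood_block: varnished wooden block, 45 x 96 x 35 mm high, loose on the table, a bystander not to be disturbed; origin at the centre of its underside, its second size along its y
- cutter: orange knife with retracted blade lying flat, 20 x 172 x 16 mm, loose on the table, a bystander not to be disturbed; origin at the centre of its underside, its second size along its y
Things that resemble listed ones, but are neither listed nor needed, are in the scene too. What is shaped like the carton_c but purple is not meant.

How it is judged:
By the outcome, as a careful person would: the job done as asked, in the order asked, and still so for the second after the job is handed in, with the robot touching nothing.
It also fails if it takes over 51 s, if anything falls off the work surface, if the arm or the gripper's body presses on something with over 40 N, if the wrist force passes 120 N, or if a joint passes its speed limit or range.

## Working session

There is one attempt and no reset: what is moved stays moved. The work goes in short steps, Python scripts to look and compute and a tool call to move; the robot and the scene stay as the last step left them, time stands still between calls to the robot, and variables do not carry over. Pictures are saved under pics/ and viewed, about 8 in all and at most 12, crops included, and the job is handed in when it is done.

Besides the shell and the picture viewer there is one more tool, called after "Call:" as name(argument=value, ...), one argument or row to a line, values as JSON. step_arm: Moves the arm, as the interface text tells. Its arguments: {"type":"object","properties":{"series":{"type":"array"},"jaw":{"type":"number"},"grip_force":{"type":"number"}},"required":["series"]}

```bash
mkdir -p pics; python3 - <<'E'
from station import monitor, viewer
import cv2, numpy as np
o=monitor.get_obs(); print(o)
for n in("top","scene"):
    p,d=viewer.snapshot(n); cv2.imwrite(f"pics/{n}0.png",p[:,:,::-1]); np.save(f"{n}0_d.npy",d)
    c=viewer.calibration(n); print(n,c)
E
```

```text
{'t': 0.0, 'qpos': array([ 1.01600080e+00,  3.42721611e-01,  1.52502269e+00,  9.54276118e-06,
        1.27539724e+00, -1.46002596e-01]), 'qvel': array([-0.00158524, -0.0001712 , -0.00100822, -0.00070552,  0.00069869,
       -0.0014517 ]), 'joint_efforts': array([ 4.74585104e-04, -4.33680224e+01, -2.46019131e+01,  7.35078174e-05,
        7.76877219e-03,  1.41657779e-05]), 'position': array([0.2084665 , 0.48142676, 0.24762454]), 'tool_rot': array([-2.70131258e-04,  2.02977527e-01,  9.79183090e-01, -7.25817554e-04]), 'force': array([-0.15690823,  0.01773035,  0.18619012]), 'wrist_torque': array([-0.04446974, -0.01552543, -0.04390996]), 'gripper_width': 0.08571557937665553}
top {'mtx': array([[468.77697351,   0.        , 320.99942619],
       [  0.        , 468.77697351, 195.98658223],
       [  0.        ,   0.        ,   1.        ]]), 'R': array([[-7.35575389e-05, -9.99984357e-01, -5.59295129e-03],
       [-9.78562502e-01,  1.22384815e-03, -2.05946431e-01],
       [ 2.05950055e-01,  5.45790349e-03, -9.78547284e-01]]), 't': array([0.14791477, 0.55622734, 1.03767904])}
scene {'mtx': array([[375.6726522 ,   0.        , 316.79029217],
       [  0.        , 375.6726522 , 199.78257858],
       [  0.        ,   0.        ,   1.        ]]), 'R': array([[ 0.46993205, -0.88257715, -0.01488122],
       [-0.68175448, -0.35219135, -0.64122701],
       [ 0.56069126,  0.31147846, -0.76720693]]), 't': array([-0.13559195,  0.4487965 ,  0.59376077])}
```

View pics/top0.png

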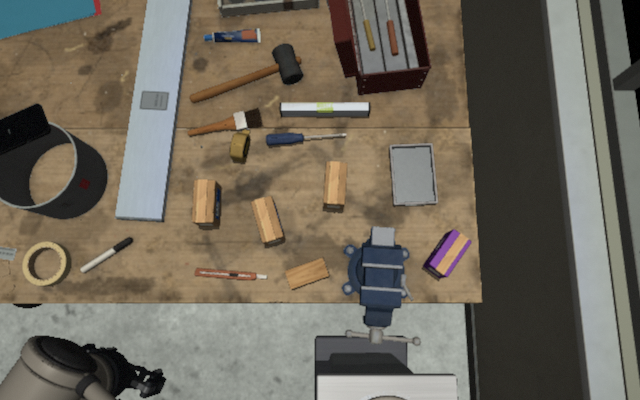

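View pics/scene0.png

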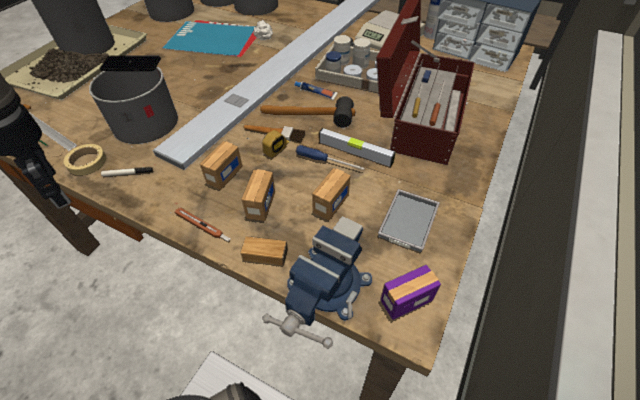

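The top view shows three brown cartons at about (206,203), (267,220) and (335,187), and the tray at (413,174). The vise is at (380,270) and the purple decoy at (448,255). Next I'll measure the poses from the depth image.

```bash
cat >h.py <<'E'
import numpy as np, cv2
from station import viewer
def cloud(d,c):
    K,R,t=c["mtx"],c["R"],c["t"]; v,u=np.indices(d.shape)
    P=np.stack([(u-K[0,2])/K[0,0]*d,(v-K[1,2])/K[1,1]*d,d],-1)
    return (P-t)@R   # R^T (P-t)
def rect(pts):
    (cx,cy),(w,h),a=cv2.minAreaRect((pts*1000).astype(np.float32))
    if w<h: a+=90; w,h=h,w
    a=(a+90)%180-90
    return [round(float(x),1) for x in (cx,cy,w,h,a)]
E
python3 - <<'E'
from h import *
d=np.load("top0_d.npy"); W=cloud(d,viewer.calibration("top")); Z=W[...,2]; ok=d>0
print("table z",np.median(Z[230:260,100:180]))
for n,(u0,u1,v0,v1),(a,b) in [("L",(185,228,170,235),(.066,.085)),("M",(245,290,190,250),(.066,.085)),("R",(318,355,155,218),(.066,.085)),
  ("tray",(383,442,138,212),(.009,.03)),("trayfloor",(393,434,148,200),(-.01,.009)),("block",(280,335,255,295),(.028,.045)),("cutter",(190,270,262,285),(.007,.03)),("tape",(225,255,130,168),(.045,.075)),("driver",(262,350,128,150),(.008,.04)),("vise",(340,412,225,330),(.02,.4)),("purple",(420,475,225,285),(.06,.09))]:
    m=np.zeros(d.shape,bool); m[v0:v1,u0:u1]=1; m&=ok&(Z>a)&(Z<b)
    k,l,s,_=cv2.connectedComponentsWithStats(m.astype(np.uint8)); m=l==1+np.argmax(s[1:,4])
    print(n,m.sum(),rect(W[m][:,:2]),"z",round(float(np.median(Z[m])),4),round(float(Z[m].max()),3))
E
```

```text
table z 0.0012767385419707798
L 973 [543.5, 419.9, 100.9, 50.9, -0.2] z 0.076 0.082
M 967 [501.9, 273.3, 101.7, 50.2, 17.6] z 0.0762 0.082
R 921 [586.1, 116.4, 101.4, 49.9, -4.4] z 0.0762 0.083
tray 538 [622.4, -76.1, 155.3, 108.6, 2.6] z 0.0185 0.025
trayfloor 1973 [625.1, -79.2, 132.7, 97.5, 0.6] z 0.0044 0.009
block 814 [381.1, 181.6, 95.3, 45.0, -70.9] z 0.0359 0.043
cutter 524 [378.6, 363.2, 171.2, 19.5, 85.0] z 0.0138 0.023
tape 360 [686.0, 348.7, 61.8, 35.0, -11.4] z 0.059 0.069
driver 506 [716.2, 187.1, 199.1, 28.0, -85.8] z 0.0255 0.036
vise 3888 [367.9, 12.0, 219.4, 134.0, 2.4] z 0.1235 0.142
purple 1059 [424.4, -140.4, 100.6, 50.3, -36.8] z 0.0762 0.083
```

Call:
step_arm(
  series=[
    {"x": 4.5, "y": -0.8, "z": 0, "yaw": 4},
    {"x": 9, "y": -1.6, "z": 0, "yaw": 8},
    {"x": 13.5, "y": -2.4, "z": 0, "yaw": 12},
    {"x": 18, "y": -3.3, "z": 0, "yaw": 16},
    {"x": 22.5, "y": -4.1, "z": -1, "yaw": 20},
    {"x": 27, "y": -5, "z": -3, "yaw": 23.2},
    {"x": 31, "y": -5.8, "z": -6, "yaw": 23.2},
    {"x": 33.5, "y": -6.2, "z": -9, "yaw": 23.2},
    {"x": 33.5, "y": -6.2, "z": -10, "yaw": 23.2},
    {"x": 33.5, "y": -6.2, "z": -10, "yaw": 23.2},
  ],
  jaw=1,
  grip_force=50,
)

```text
t: 1.1
position: [0.5426, 0.4189, 0.1454]
tool_rot: [-0.003, 0.002, 1.0, -0.001]
force: [-0.6, 0.8, 0.3]
gripper_width: 0.0855
```

Call:
step_arm(
  series=[
    {"z": -2},
    {"z": -4},
    {"z": -6},
    {"z": -8},
    {"z": -9.5},
    {"z": -10.2},
    {"z": -10.2},
    {"z": -10.2},
    {"z": -10.2},
    {"z": -10.2},
  ],
)

```text
invalid input
```

Call:
step_arm(
  series=[
    {"z": 0},
    {"z": 0},
    {"z": 0},
    {"z": 0},
    {"z": 0},
    {"z": 0},
    {"z": 0},
    {"z": 0},
    {"z": 0},
    {"z": 0},
  ],
  jaw=-1,
)

```text
invalid input
```

Call:
step_arm(
  series=[
    {"z": 0.3},
    {"z": 0.8},
    {"z": 1.4},
    {"z": 2},
    {"z": 2.5},
    {"z": 2.5},
    {"z": 2.5},
    {"z": 2.5},
    {"z": 2.5},
    {"z": 2.5},
  ],
)

```text
invalid input
```

Call:
step_arm(
  series=[
    {"x": 0, "y": 0, "z": -2, "yaw": 0},
    {"x": 0, "y": 0, "z": -4, "yaw": 0},
    {"x": 0, "y": 0, "z": -6, "yaw": 0},
    {"x": 0, "y": 0, "z": -8, "yaw": 0},
    {"x": 0, "y": 0, "z": -9.5, "yaw": 0},
    {"x": 0, "y": 0, "z": -10.2, "yaw": 0},
    {"x": 0, "y": 0, "z": -10.2, "yaw": 0},
    {"x": 0, "y": 0, "z": -10.2, "yaw": 0},
    {"x": 0, "y": 0, "z": -10.2, "yaw": 0},
    {"x": 0, "y": 0, "z": -10.2, "yaw": 0},
  ],
)

```text
t: 2.1
position: [0.5441, 0.42, 0.0473]
tool_rot: [0.001, 0.002, 1.0, 0.0]
force: [0.2, -0.5, 0.1]
gripper_width: 0.0856
```

Call:
step_arm(
  series=[
    {"x": 0, "y": 0, "z": 0, "yaw": 0},
    {"x": 0, "y": 0, "z": 0, "yaw": 0},
    {"x": 0, "y": 0, "z": 0, "yaw": 0},
    {"x": 0, "y": 0, "z": 0, "yaw": 0},
    {"x": 0, "y": 0, "z": 0, "yaw": 0},
    {"x": 0, "y": 0, "z": 0, "yaw": 0},
    {"x": 0, "y": 0, "z": 0, "yaw": 0},
    {"x": 0, "y": 0, "z": 0, "yaw": 0},
    {"x": 0, "y": 0, "z": 0, "yaw": 0},
    {"x": 0, "y": 0, "z": 0, "yaw": 0},
  ],
  jaw=-1,
  grip_force=50,
)

```text
t: 3.1
position: [0.5439, 0.4199, 0.0466]
tool_rot: [0.0, 0.002, 1.0, 0.0]
force: [0.6, 1.0, 4.5]
gripper_width: 0.0492
```

Call:
step_arm(
  series=[
    {"x": 0, "y": 0, "z": 0.3, "yaw": 0},
    {"x": 0, "y": 0, "z": 0.8, "yaw": 0},
    {"x": 0, "y": 0, "z": 1.4, "yaw": 0},
    {"x": 0, "y": 0, "z": 2, "yaw": 0},
    {"x": 0, "y": 0, "z": 2.5, "yaw": 0},
    {"x": 0, "y": 0, "z": 2.5, "yaw": 0},
    {"x": 0, "y": 0, "z": 2.5, "yaw": 0},
    {"x": 0, "y": 0, "z": 2.5, "yaw": 0},
    {"x": 0, "y": 0, "z": 2.5, "yaw": 0},
    {"x": 0, "y": 0, "z": 2.5, "yaw": 0},
  ],
)

```text
t: 4.1
position: [0.5436, 0.4197, 0.071]
tool_rot: [-0.0, 0.002, 1.0, -0.0]
force: [0.6, -0.3, -1.0]
gripper_width: 0.0496
```

L weighs about 1 N, so it is nearly empty. Setting it back.

Call:
step_arm(
  series=[
    {"x": 0, "y": 0, "z": -0.6, "yaw": 0},
    {"x": 0, "y": 0, "z": -1.2, "yaw": 0},
    {"x": 0, "y": 0, "z": -1.7, "yaw": 0},
    {"x": 0, "y": 0, "z": -2.0, "yaw": 0},
    {"x": 0, "y": 0, "z": -2.2, "yaw": 0},
    {"x": 0, "y": 0, "z": -2.3, "yaw": 0},
    {"x": 0, "y": 0, "z": -2.4, "yaw": 0},
    {"x": 0, "y": 0, "z": -2.5, "yaw": 0},
    {"x": 0, "y": 0, "z": -2.5, "yaw": 0},
    {"x": 0, "y": 0, "z": -2.5, "yaw": 0},
  ],
)

```text
t: 5.1
position: [0.5438, 0.4199, 0.0466]
tool_rot: [0.0, 0.002, 1.0, 0.0]
force: [-0.1, 0.8, 1.2]
gripper_width: 0.0495
```

Call:
step_arm(
  series=[
    {"x": 0, "y": 0, "z": 0, "yaw": 0},
    {"x": 0, "y": 0, "z": 0, "yaw": 0},
    {"x": 0, "y": 0, "z": 0, "yaw": 0},
    {"x": 0, "y": 0, "z": 0, "yaw": 0},
    {"x": 0, "y": 0, "z": 0, "yaw": 0},
    {"x": 0, "y": 0, "z": 0, "yaw": 0},
    {"x": 0, "y": 0, "z": 0, "yaw": 0},
    {"x": 0, "y": 0, "z": 1, "yaw": 0},
    {"x": 0, "y": 0, "z": 2.5, "yaw": 0},
    {"x": 0, "y": 0, "z": 4.5, "yaw": 0},
  ],
  jaw=1,
)

```text
t: 6.1
position: [0.5435, 0.4197, 0.0924]
tool_rot: [-0.0, 0.002, 1.0, -0.0]
force: [0.2, -0.5, 1.5]
gripper_width: 0.0853
```

Call:
step_arm(
  series=[
    {"x": 0, "y": 0, "z": 3, "yaw": 0},
    {"x": 0, "y": 0, "z": 6, "yaw": 0},
    {"x": -1, "y": -3.5, "z": 6.5, "yaw": 5},
    {"x": -2, "y": -7, "z": 6.5, "yaw": 10},
    {"x": -3, "y": -10.5, "z": 6.5, "yaw": 14},
    {"x": -3.8, "y": -13.5, "z": 6.5, "yaw": 17.5},
    {"x": -4.2, "y": -14.7, "z": 6.5, "yaw": 17.8},
    {"x": -4.2, "y": -14.7, "z": 6, "yaw": 17.8},
    {"x": -4.2, "y": -14.7, "z": 5, "yaw": 17.8},
    {"x": -4.2, "y": -14.7, "z": 4, "yaw": 17.8},
  ],
)

```text
t: 7.1
position: [0.502, 0.2739, 0.1305]
tool_rot: [0.0, -0.153, 0.988, 0.0]
force: [0.3, -0.1, -0.9]
gripper_width: 0.0856
```

Call:
step_arm(
  series=[
    {"x": 0, "y": 0, "z": -2, "yaw": 0},
    {"x": 0, "y": 0, "z": -4, "yaw": 0},
    {"x": 0, "y": 0, "z": -6, "yaw": 0},
    {"x": 0, "y": 0, "z": -7.5, "yaw": 0},
    {"x": 0, "y": 0, "z": -8.5, "yaw": 0},
    {"x": 0, "y": 0, "z": -8.5, "yaw": 0},
    {"x": 0, "y": 0, "z": -8.5, "yaw": 0},
    {"x": 0, "y": 0, "z": -8.5, "yaw": 0},
    {"x": 0, "y": 0, "z": -8.5, "yaw": 0},
    {"x": 0, "y": 0, "z": -8.5, "yaw": 0},
  ],
)

```text
t: 8.1
position: [0.502, 0.2729, 0.047]
tool_rot: [0.001, -0.153, 0.988, 0.0]
force: [0.5, -0.7, -0.0]
gripper_width: 0.0856
```

Call:
step_arm(
  series=[
    {"x": 0, "y": 0, "z": 0, "yaw": 0},
    {"x": 0, "y": 0, "z": 0, "yaw": 0},
    {"x": 0, "y": 0, "z": 0, "yaw": 0},
    {"x": 0, "y": 0, "z": 0, "yaw": 0},
    {"x": 0, "y": 0, "z": 0, "yaw": 0},
    {"x": 0, "y": 0, "z": 0, "yaw": 0},
    {"x": 0, "y": 0, "z": 0, "yaw": 0},
    {"x": 0, "y": 0, "z": 0, "yaw": 0},
    {"x": 0, "y": 0, "z": 0, "yaw": 0},
    {"x": 0, "y": 0, "z": 0, "yaw": 0},
  ],
  jaw=-1,
)

```text
t: 9.1
position: [0.5019, 0.2729, 0.0466]
tool_rot: [0.0, -0.153, 0.988, 0.0]
force: [-1.2, 0.7, 4.6]
gripper_width: 0.0496
```

Call:
step_arm(
  series=[
    {"x": 0, "y": 0, "z": 0.3, "yaw": 0},
    {"x": 0, "y": 0, "z": 0.8, "yaw": 0},
    {"x": 0, "y": 0, "z": 1.4, "yaw": 0},
    {"x": 0, "y": 0, "z": 2, "yaw": 0},
    {"x": 0, "y": 0, "z": 2.5, "yaw": 0},
    {"x": 0, "y": 0, "z": 2.5, "yaw": 0},
    {"x": 0, "y": 0, "z": 2.5, "yaw": 0},
    {"x": 0, "y": 0, "z": 2.5, "yaw": 0},
    {"x": 0, "y": 0, "z": 2.5, "yaw": 0},
    {"x": 0, "y": 0, "z": 2.5, "yaw": 0},
  ],
)

```text
t: 10.1
position: [0.5015, 0.2727, 0.0711]
tool_rot: [-0.0, -0.153, 0.988, 0.0]
force: [0.5, -0.7, -0.9]
gripper_width: 0.0494
```

M is also light. Setting it back, then on to R.

Call:
step_arm(
  series=[
    {"x": 0, "y": 0, "z": -0.6, "yaw": 0},
    {"x": 0, "y": 0, "z": -1.2, "yaw": 0},
    {"x": 0, "y": 0, "z": -1.7, "yaw": 0},
    {"x": 0, "y": 0, "z": -2.0, "yaw": 0},
    {"x": 0, "y": 0, "z": -2.2, "yaw": 0},
    {"x": 0, "y": 0, "z": -2.3, "yaw": 0},
    {"x": 0, "y": 0, "z": -2.4, "yaw": 0},
    {"x": 0, "y": 0, "z": -2.5, "yaw": 0},
    {"x": 0, "y": 0, "z": -2.5, "yaw": 0},
    {"x": 0, "y": 0, "z": -2.5, "yaw": 0},
  ],
)

```text
t: 11.1
position: [0.5018, 0.2728, 0.0466]
tool_rot: [0.0, -0.153, 0.988, 0.0]
force: [-0.1, -0.8, 1.7]
gripper_width: 0.0498
```

Call:
step_arm(
  series=[
    {"x": 0, "y": 0, "z": 0, "yaw": 0},
    {"x": 0, "y": 0, "z": 0, "yaw": 0},
    {"x": 0, "y": 0, "z": 0, "yaw": 0},
    {"x": 0, "y": 0, "z": 0, "yaw": 0},
    {"x": 0, "y": 0, "z": 0, "yaw": 0},
    {"x": 0, "y": 0, "z": 0, "yaw": 0},
    {"x": 0, "y": 0, "z": 0, "yaw": 0},
    {"x": 0, "y": 0, "z": 1, "yaw": 0},
    {"x": 0, "y": 0, "z": 2.5, "yaw": 0},
    {"x": 0, "y": 0, "z": 4.5, "yaw": 0},
  ],
  jaw=1,
)

```text
t: 12.1
position: [0.5013, 0.2726, 0.0918]
tool_rot: [-0.001, -0.153, 0.988, -0.0]
force: [0.2, 0.4, 0.0]
gripper_width: 0.0854
```

Call:
step_arm(
  series=[
    {"x": 0, "y": 0, "z": 3, "yaw": 0},
    {"x": 0, "y": 0, "z": 6, "yaw": 0},
    {"x": 1.8, "y": -3.3, "z": 6.5, "yaw": -5},
    {"x": 3.6, "y": -6.6, "z": 6.5, "yaw": -10},
    {"x": 5.4, "y": -10, "z": 6.5, "yaw": -15},
    {"x": 7.2, "y": -13.3, "z": 6.5, "yaw": -20},
    {"x": 8.4, "y": -15.6, "z": 6.5, "yaw": -22},
    {"x": 8.4, "y": -15.6, "z": 6, "yaw": -22},
    {"x": 8.4, "y": -15.6, "z": 5, "yaw": -22},
    {"x": 8.4, "y": -15.6, "z": 4, "yaw": -22},
  ],
)

```text
t: 13.1
position: [0.5851, 0.1176, 0.1308]
tool_rot: [-0.0, 0.038, 0.999, 0.0]
force: [-0.4, 0.7, 0.2]
gripper_width: 0.0854
```

Call:
step_arm(
  series=[
    {"x": 0, "y": 0, "z": -2, "yaw": 0},
    {"x": 0, "y": 0, "z": -4, "yaw": 0},
    {"x": 0, "y": 0, "z": -6, "yaw": 0},
    {"x": 0, "y": 0, "z": -7.5, "yaw": 0},
    {"x": 0, "y": 0, "z": -8.5, "yaw": 0},
    {"x": 0, "y": 0, "z": -8.5, "yaw": 0},
    {"x": 0, "y": 0, "z": -8.5, "yaw": 0},
    {"x": 0, "y": 0, "z": -8.5, "yaw": 0},
    {"x": 0, "y": 0, "z": -8.5, "yaw": 0},
    {"x": 0, "y": 0, "z": -8.5, "yaw": 0},
  ],
)

```text
t: 14.1
position: [0.586, 0.1168, 0.047]
tool_rot: [0.001, 0.039, 0.999, 0.0]
force: [-0.1, -0.1, 0.3]
gripper_width: 0.0855
```

Call:
step_arm(
  series=[
    {"x": 0, "y": 0, "z": 0, "yaw": 0},
    {"x": 0, "y": 0, "z": 0, "yaw": 0},
    {"x": 0, "y": 0, "z": 0, "yaw": 0},
    {"x": 0, "y": 0, "z": 0, "yaw": 0},
    {"x": 0, "y": 0, "z": 0, "yaw": 0},
    {"x": 0, "y": 0, "z": 0, "yaw": 0},
    {"x": 0, "y": 0, "z": 0, "yaw": 0},
    {"x": 0, "y": 0, "z": 0, "yaw": 0},
    {"x": 0, "y": 0, "z": 0, "yaw": 0},
    {"x": 0, "y": 0, "z": 0, "yaw": 0},
  ],
  jaw=-1,
  grip_force=70,
)

```text
t: 15.1
position: [0.5858, 0.1165, 0.0466]
tool_rot: [0.0, 0.039, 0.999, -0.0]
force: [-1.3, -3.9, 5.4]
gripper_width: 0.0495
```

Call:
step_arm(
  series=[
    {"x": 0, "y": 0, "z": 0.3, "yaw": 0},
    {"x": 0, "y": 0, "z": 0.8, "yaw": 0},
    {"x": 0, "y": 0, "z": 1.4, "yaw": 0},
    {"x": 0, "y": 0, "z": 2, "yaw": 0},
    {"x": 0, "y": 0, "z": 2.5, "yaw": 0},
    {"x": 0, "y": 0, "z": 2.5, "yaw": 0},
    {"x": 0, "y": 0, "z": 2.5, "yaw": 0},
    {"x": 0, "y": 0, "z": 2.5, "yaw": 0},
    {"x": 0, "y": 0, "z": 2.5, "yaw": 0},
    {"x": 0, "y": 0, "z": 2.5, "yaw": 0},
  ],
)

```text
t: 16.1
position: [0.5855, 0.1167, 0.0711]
tool_rot: [-0.0, 0.039, 0.999, 0.0]
force: [-0.3, -0.1, -7.0]
gripper_width: 0.0493
```

R weighs 7 N, so it is the full one. Moving it over the tray.

Call:
step_arm(
  series=[
    {"x": 0, "y": 0, "z": 1, "yaw": 0},
    {"x": 0, "y": 0, "z": 2.5, "yaw": 0},
    {"x": 0.2, "y": -1.5, "z": 4, "yaw": 1},
    {"x": 0.8, "y": -4.5, "z": 4, "yaw": 2},
    {"x": 1.5, "y": -8, "z": 4, "yaw": 3},
    {"x": 2.2, "y": -11.5, "z": 4, "yaw": 4},
    {"x": 2.8, "y": -15, "z": 4, "yaw": 5},
    {"x": 3.4, "y": -17.8, "z": 4, "yaw": 6},
    {"x": 3.7, "y": -19.1, "z": 4, "yaw": 7},
    {"x": 3.7, "y": -19.3, "z": 4, "yaw": 7},
  ],
)

```text
t: 17.1
position: [0.6231, -0.0785, 0.1119]
tool_rot: [0.001, -0.021, 1.0, -0.0]
force: [-0.4, 0.4, -7.2]
gripper_width: 0.0494
```

```bash
python3 - <<'E'
from h import *
from station import monitor
p,d=viewer.snapshot("top"); print(monitor.get_obs()["position"],monitor.get_obs()["gripper_width"])
q,_=viewer.snapshot("scene")
cv2.imwrite("pics/mid.png",np.hstack([cv2.resize(p[100:300,180:480],None,fx=1.3,fy=1.3),cv2.resize(q[130:330,200:500],None,fx=1.3,fy=1.3)])[:,:,::-1])
E
```

```text
[ 0.62273873 -0.07733134  0.11175504] 0.049309037491604805
```

View pics/mid.png

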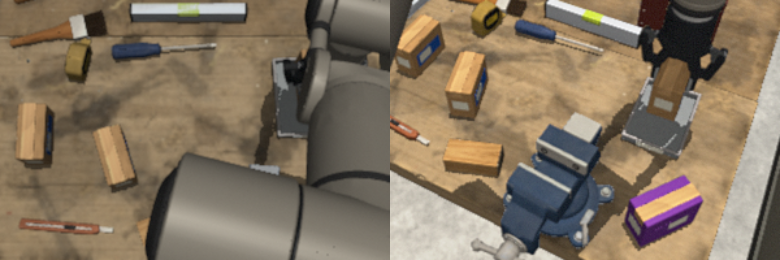

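The scene half shows the carton level over the tray at about (665,90), with L and M still standing. Now lowering it. The underside is about 65 mm above the table, so it needs about 6.2 cm down.

Call:
step_arm(
  series=[
    {"x": 0, "y": 0, "z": -1, "yaw": 0},
    {"x": 0, "y": 0, "z": -2, "yaw": 0},
    {"x": 0, "y": 0, "z": -3, "yaw": 0},
    {"x": 0, "y": 0, "z": -4, "yaw": 0},
    {"x": 0, "y": 0, "z": -4.7, "yaw": 0},
    {"x": 0, "y": 0, "z": -5.2, "yaw": 0},
    {"x": 0, "y": 0, "z": -5.5, "yaw": 0},
    {"x": 0, "y": 0, "z": -5.7, "yaw": 0},
    {"x": 0, "y": 0, "z": -5.9, "yaw": 0},
    {"x": 0, "y": 0, "z": -5.9, "yaw": 0},
  ],
)

```text
t: 18.2
position: [0.6227, -0.0763, 0.0524]
tool_rot: [0.0, -0.022, 1.0, 0.0]
force: [-0.7, 0.2, -6.8]
gripper_width: 0.0494
```

Call:
step_arm(
  series=[
    {"x": 0, "y": 0, "z": 0, "yaw": 0},
    {"x": 0, "y": 0, "z": -0.1, "yaw": 0},
    {"x": 0, "y": 0, "z": -0.1, "yaw": 0},
    {"x": 0, "y": 0, "z": -0.2, "yaw": 0},
    {"x": 0, "y": 0, "z": -0.2, "yaw": 0},
    {"x": 0, "y": 0, "z": -0.25, "yaw": 0},
    {"x": 0, "y": 0, "z": -0.3, "yaw": 0},
    {"x": 0, "y": 0, "z": -0.3, "yaw": 0},
    {"x": 0, "y": 0, "z": -0.3, "yaw": 0},
    {"x": 0, "y": 0, "z": -0.3, "yaw": 0},
  ],
)

```text
t: 19.2
position: [0.6227, -0.0763, 0.0497]
tool_rot: [0.0, -0.022, 1.0, 0.0]
force: [-1.8, -0.4, -0.9]
gripper_width: 0.0491
```

The floor now carries most of the weight. I'll release and withdraw upward, then back towards the start.

Call:
step_arm(
  series=[
    {"x": 0, "y": 0, "z": -0.05, "yaw": 0},
    {"x": 0, "y": 0, "z": -0.05, "yaw": 0},
    {"x": 0, "y": 0, "z": -0.05, "yaw": 0},
    {"x": 0, "y": 0, "z": -0.05, "yaw": 0},
    {"x": 0, "y": 0, "z": -0.05, "yaw": 0},
    {"x": 0, "y": 0, "z": -0.05, "yaw": 0},
    {"x": 0, "y": 0, "z": -0.05, "yaw": 0},
    {"x": 0, "y": 0, "z": 1, "yaw": 0},
    {"x": 0, "y": 0, "z": 2.5, "yaw": 0},
    {"x": 0, "y": 0, "z": 4.5, "yaw": 0},
  ],
  jaw=1,
)

```text
t: 20.2
position: [0.6225, -0.0762, 0.0954]
tool_rot: [-0.0, -0.022, 1.0, 0.0]
force: [0.1, 0.3, 0.1]
gripper_width: 0.0854
```

Call:
step_arm(
  series=[
    {"x": 0, "y": 0, "z": 3, "yaw": 0},
    {"x": 0, "y": 0, "z": 6, "yaw": 0},
    {"x": 0, "y": 0, "z": 9, "yaw": 0},
    {"x": 0, "y": 0, "z": 12, "yaw": 0},
    {"x": 0, "y": 0, "z": 15, "yaw": 0},
    {"x": 0, "y": 4, "z": 16, "yaw": 0},
    {"x": 0, "y": 8, "z": 16, "yaw": 0},
    {"x": 0, "y": 12, "z": 16, "yaw": 0},
    {"x": 0, "y": 16, "z": 16, "yaw": 0},
    {"x": 0, "y": 20, "z": 16, "yaw": 0},
  ],
)

```text
t: 21.2
position: [0.6225, 0.1253, 0.2563]
tool_rot: [0.001, -0.022, 1.0, 0.0]
force: [0.9, -0.7, -0.2]
gripper_width: 0.0857
```

Call:
step_arm(
  series=[
    {"x": -1, "y": 4, "z": 0, "yaw": 0},
    {"x": -3, "y": 8, "z": 0, "yaw": 0},
    {"x": -5, "y": 12, "z": 0, "yaw": 0},
    {"x": -8, "y": 16, "z": 0, "yaw": 0},
    {"x": -11, "y": 20, "z": 0, "yaw": 0},
    {"x": -14, "y": 24, "z": 0, "yaw": 0},
    {"x": -17, "y": 27, "z": 0, "yaw": 0},
    {"x": -20, "y": 30, "z": 0, "yaw": 0},
    {"x": -23, "y": 32, "z": 0, "yaw": 0},
    {"x": -26, "y": 34, "z": 0, "yaw": 0},
  ],
)

```text
t: 22.2
position: [0.3612, 0.4648, 0.256]
tool_rot: [0.001, -0.023, 1.0, 0.001]
force: [0.9, 0.0, 0.2]
gripper_width: 0.0855
```

```bash
python3 - <<'E'
from h import *
p,d=viewer.snapshot("top"); q,_=viewer.snapshot("scene")
cv2.imwrite("pics/end.png",np.hstack([cv2.resize(p[100:300,180:480],None,fx=1.3,fy=1.3),cv2.resize(q[130:330,200:500],None,fx=1.3,fy=1.3)])[:,:,::-1])
W=cloud(d,viewer.calibration("top")); Z=W[...,2]; ok=d>0
for n,(x,y),a,r in [("L",(.5435,.42),.066,.08),("M",(.502,.273),.066,.08),("full",(.622,-.077),.066,.08),("rim",(.622,-.077),.012,.1),("block",(.381,.182),.028,.06),("cutter",(.379,.363),.007,.1),("tape",(.686,.349),.045,.05),("driver",(.716,.187),.008,.12)]:
    b={"L":.09,"M":.09,"full":.09,"rim":.022,"block":.045,"cutter":.03,"tape":.075,"driver":.04}[n]
    m=ok&(Z>a)&(Z<b)&(np.hypot(W[...,0]-x,W[...,1]-y)<r)
    k,l,s,_=cv2.connectedComponentsWithStats(m.astype(np.uint8))
    if k>1:
        m=l==1+np.argmax(s[1:,4]); print(n,m.sum(),rect(W[m][:,:2]),round(float(np.median(Z[m])),4))
E
```

```text
L 967 [543.5, 419.5, 101.1, 51.1, -0.3] 0.0759
M 965 [502.2, 272.0, 101.5, 50.1, 17.4] 0.0762
full 952 [623.4, -76.0, 101.8, 51.0, 2.5] 0.0792
rim 460 [622.5, -76.5, 155.1, 108.5, 2.2] 0.0186
block 818 [381.1, 181.7, 95.4, 45.0, -70.6] 0.036
cutter 520 [378.7, 362.9, 170.0, 19.0, 85.3] 0.0138
tape 360 [686.2, 348.0, 61.5, 35.6, -11.8] 0.0594
driver 507 [715.3, 186.9, 199.2, 28.1, -86.7] 0.0255
```

View pics/end.png

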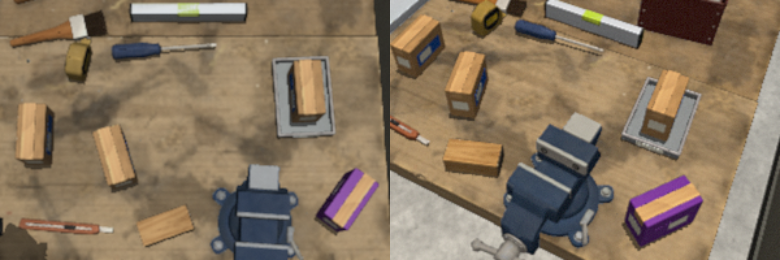

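The full carton stands upright and centred in the tray, at about (308,88) in the top half. Everything else is where it was and the arm is clear.

```bash
python3 -c "
from station import finish_job
print(finish_job())"
```

```text
the job is handed in; nothing more can be done
None
```

The full carton is now upright in the grey tray, and I handed the job in at about 22 s.

- **Finding the heavy one:** I lifted all three. The two farther from the tray weighed about 1 N each. The one nearest the tray weighed about 7 N (0.7 kg), so it was the full one.
- **The full carton:** the last depth measurement put it about 1 mm from the tray's centre and lined up with it. Its top was 3 mm higher than when it stood on the table, so it rests on the tray floor.
- **The other cartons:** both stand upright, each within about 1.5 mm of where it started.
- **Bystanders:** the screwdriver, tape measure, wood block and cutter all measured within about 1 mm and 1° of their first positions.
- **Checks:** the gripper was open, clear of everything and reading no contact force. None of the checks failed or disagreed. Three early move calls were refused as invalid input because rows left out x, y and yaw; the arm did not move on them.

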